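Slide the base plate home under the blow mould

ROBOT

A 7-joint arm with a two-finger parallel gripper is mounted at the origin on the work surface. World frame = base frame: x ahead of the robot, y to its left, z up, the work surface at z = 0. Lengths are in mm, angles in rad, forces in N, time in s.
With the tool pointing down it reaches from about 400 to 900 mm from the base axis. Payload 5.5 kg.
Tool frame: the origin (TCP) lies midway between the tips of the shut fingers; the grasp point (between the pads) lies 19 mm behind it (ctrl.hold_point_z is the distance from the TCP to the grasp point, in mm); z points along the fingers, x is the direction in which the jaws open and shut, and the axes are right-handed (so a half turn about z gives the same grasp; the last joint's range is limited). The gripper opens to 85 mm and grips with 20 to 120 N. Pads are 22 mm wide; open, the fingers measure 114 mm over their backs; the gripper's body (76 mm by 85 mm) begins 54 mm behind the grasp point. The pads swing forward as they close: fully open they stand 13 mm farther back than shut.
Start: joints at [-0.874, 0.501, -0.427, 1.55, 0.221, 1.138, -0.21], TCP at [273.173, 589.81, 231.31] pointing down, gripper open.
Joint ranges: [-2.88, 2.88], [-0.31, 2.03], [-1.54, 1.56], [0.2, 2.42], [-1.41, 4.55], [0.19, 2.02], [-2.57, 2.57]. Speed limits (rad/s): [2.57, 2.57, 3.14, 3.14, 3.14, 3.14, 3.14].

INTERFACE

Orientations are given as a unit quaternion [x, y, z, w].
In Python, from workcell import ctrl, vision, job gives the robot as it stands.
- The arm moves only by the shell command python3 -m jog 'ROWS'. ROWS is JSON, a list that holds one entry, the list of rows, each a list of 5 numbers: the shift along the tool's x, y, z normalised to -1 to 1, where 1 is 0.3 m, then the turn about the tool's z normalised to -1 to 1, where 1 is 60 degrees, then the opening, from 0 (shut) to 1 (fully open). A call has exactly 8 rows; each row shifts and turns the pose as measured when the row begins, along the tool's axes as they then stand; what a row does not reach is not made up. A row lasts 1/8 s, in which the tool goes at most 62.5 mm and 10.7 degrees, less where a joint would pass 70% of its speed; a pose out of reach is approached as far as the arm can. A call with a number of a shift or a turn outside -1 to 1 is refused whole. A call with a gripper value outside its range is refused whole. The fingers move at their own pace and stop on an object; the grip force is fixed at half the most. Time passes only in rows, so rows that do not move let the fingers close, or fill a call up. It gives the time, the measured TCP pose, the force and the opening at its end, in the units of the state.
- ctrl.read_state(): the state, without advancing time (a new reading comes with each control period).
- vision.get_image(name): name is "scene" or "top" or "wrist"; returns (picture, depth): 384x512x3 uint8, red, green, blue; 384x512 float32, mm along the optical axis (not along the pixel's ray), 0 where there is no reading.
- vision.calibration(name): a dict with "fx", "fy", "cx", "cy" (pixels), "rvec" (rotation vector, rad) and "tvec" (3), from world to camera coordinates, as OpenCV has them; the wrist camera has in their place "T_tool_cam" (4x4, takes a point from camera to tool coordinates, whose origin is the TCP and whose axes are the tool frame's). Camera axes: x right, y down, z forward; pixel columns grow to the right and rows downward; lengths in mm; the calibration is good to about 2 mm. A picture is of the moment at which its call begins: read the wrist's pose just before it. calibration takes no time and is no camera call.
- job.close_job(): hands the job in, once; it reports no verdict.
The state is a dict: "time_s": time; "joints": joint angles; "qvel": joint speeds; "tau": joint torques, N m; "tool_pos": TCP position; "ee_rot": TCP orientation; "force": force on the tool from outside, world axes, zero at the start; "moment": the same for the moment, N m; "width": finger opening in mm.
Only numpy, scipy, OpenCV 4.12 (cv2) and the standard library are available. Lean on these libraries where they do the work, as an engineer would, in place of code of your own. Each camera call takes 0.05 s, during which the arm holds its last target.

TASK

On the glassblower's bench, get the mould ready for blowing: take the flat wooden paddle that lies in front of the mould guide and lay it flat on the scorched rest board, then push the larger of the two dark graphite plates lengthwise into the guide's slot until it is fully home against the stop. Leave the small plate, the glass tumbler and the other tools where they are.

Things in the scene. Friction and masses are not known exactly. Their poses are not given: they have to be found in the camera images.
- plate: Larger graphite plate, loose, dark grey, flat on the bench: 140 mm (its x) by 100 mm (y) by 16 mm, corners rounded in plan (radius 12 mm), 0.3 to 0.55 kg, alike at both ends. Origin: centre of its underside. It lies before the guide's mouth, off the guide's axis on the side away from the robot, turned up to 0.45 rad from it. Too wide to grasp; slides when pushed with a few N.
- guide: Steel guide bolted to the bench, mould on top. Origin: bench level, centre of the slot; x: direction of pushing in (towards the robot's left); y: roughly back to the robot. Slot along x, no sill: 103 mm wide, 19 mm high, mouth at x = -55, end stop at x = +55 mm. The plate, home, sticks out 30 mm, its centre at x = -15 mm, y = 0. Outside width 143 mm.
- guide_mouth (a point): Middle of the slot's mouth, on the bench; axes as the guide's. From here side rails with lips over the slot's edges run along x, 25 mm high; from 42 mm past the mouth a bridge covers the slot (top 33 mm high), and on it stands the iron mould, 74 mm across, its centre 85 mm past the mouth, its top 111 mm above the bench.
- paddle: Flat wooden paddle, loose, 14 mm thick throughout, 220 mm long, 0.09 kg, lying across the way between the plate and the guide's mouth. Origin: underside, middle of its length. Along its x: blade 65 mm wide from x = -110 to -20 mm, straight handle 22 mm wide from x = -20 to +110 mm. Balances at about x = -29 mm; both faces are alike.
- board: Rest board fixed on the bench at the robot's right: scorched dark plank 280 mm (its x) by 150 mm (its y) by 18 mm thick. Origin: centre of its underside; its top lies 18 mm higher.
- small_plate: Smaller graphite plate, loose, 110 by 70 by 16 mm (x, y, z), beside the larger plate's way on the robot's side; to be left alone. Origin: centre of its underside.
- tumbler: Glass tumbler, loose, 68 mm across, 95 mm high, standing beside the guide on the side away from the robot; to be left alone. Origin: centre of its foot.
- jacks: Steel jacks (big sprung tongs), 240 mm long, 13 mm high, lying beyond the guide; to be left alone. Origin: under the middle.
- forming_block: Cup-shaped wooden forming block, 80 mm across, 48 mm high, with a handle sticking out 160 mm along its x, on the near side of the guide; to be left alone. Origin: underside of the cup.
- wire_brush: Flat brush with a wooden handle, about 200 mm long, lying near the robot at its right; to be left alone. Origin: underside.
- wax_tin: Round tin, 72 mm across, 50 mm high, near the robot at its left; to be left alone. Origin: centre of its underside.
Mind the look-alikes: they are no part of the job. Leave any pink look-alike of the plate alone.

How it is judged:
By the outcome, as a careful person would: the job done as asked, in the order asked, and still so for the second after the job is handed in, with the robot touching nothing.
It also fails if it takes over 72 s, if anything falls off the work surface, if the arm or the gripper's body presses on something with over 40 N, if the wrist force passes 120 N, or if a joint passes its speed limit or range.

## Working session

There is one attempt and no reset: what is moved stays moved. The work goes in short steps, Python scripts to look and compute and a shell command to move; the robot and the scene stay as the last step left them, time stands still between calls to the robot, and variables do not carry over. Pictures are saved under pics/ and viewed, and the job is handed in when it is done.

```bash
ls; mkdir -p pics; python3 - <<'E'
from workcell import ctrl, vision, job
import cv2,pickle
s=ctrl.read_state();print(s, ctrl.hold_point_z)
for n in ("top","scene"):
    im,d=vision.get_image(n); c=vision.calibration(n)
    cv2.imwrite(f"pics/{n}0.png",im[:,:,::-1]); pickle.dump((im,d,c),open(f"{n}0.pkl","wb")); print(n,c)
print(vision.calibration("wrist"))
E
```

```text
pics
{'time_s': 0.0, 'joints': array([-0.87381394,  0.50183558, -0.42677196,  1.55143777,  0.22085296,
        1.13830071, -0.21028589]), 'qvel': array([ 0.00058696, -0.00067248, -0.00236225, -0.00015341, -0.00014706,
       -0.00155162,  0.00080543]), 'tau': array([ 8.07801662e-04, -5.69526243e+01, -5.81612974e+00, -2.80950147e+01,
        1.05667728e-02,  1.20268707e-02,  2.90604396e-05]), 'tool_pos': array([272.9790262, 589.1482532, 230.270439 ]), 'ee_rot': array([ 8.42685981e-01,  5.38404513e-01, -8.09719155e-04,  5.12429205e-04]), 'force': array([0.06991473, 0.03988616, 1.13666366]), 'moment': array([-0.03789638, -0.03191185, -0.04523639]), 'width': 85.47556358857183} 18.700000000000003
top {'fx': 498.83174334701437, 'fy': 498.83174334701437, 'cx': 253.34333865249826, 'cy': 189.98065748696925, 'rvec': array([ 2.15351152, -2.21448632,  0.08665548]), 'tvec': array([  23.15276958,  519.96515816, 1705.00092694])}
scene {'fx': 435.4099085656178, 'fy': 435.4099085656178, 'cx': 265.92862685136504, 'cy': 193.319925680443, 'rvec': array([ 1.77288971,  2.0672264 , -0.57516087]), 'tvec': array([  46.75938781, -411.86220441, 1789.39995396])}
{'fx': 331.27241825379735, 'fy': 331.27241825379735, 'cx': 258.25193481530385, 'cy': 191.54713013459482, 'T_tool_cam': array([[ 9.99999302e-01,  1.07868938e-03, -4.83022496e-04,
         1.86896698e-01],
       [-8.99544697e-04,  9.59724668e-01,  2.80940833e-01,
        -7.24078880e+01],
       [ 7.66616499e-04, -2.80940202e-01,  9.59724968e-01,
        -1.42339733e+02],
       [ 0.00000000e+00,  0.00000000e+00,  0.00000000e+00,
         1.00000000e+00]])}
```

View pics/top0.png

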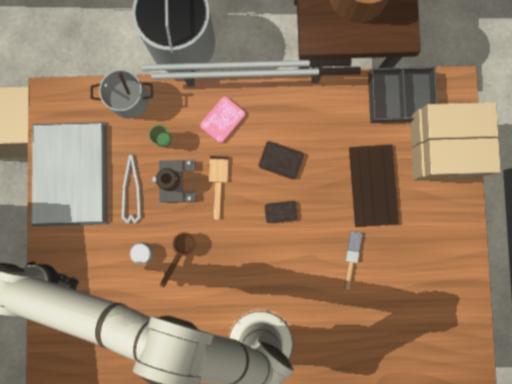

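View pics/scene0.png

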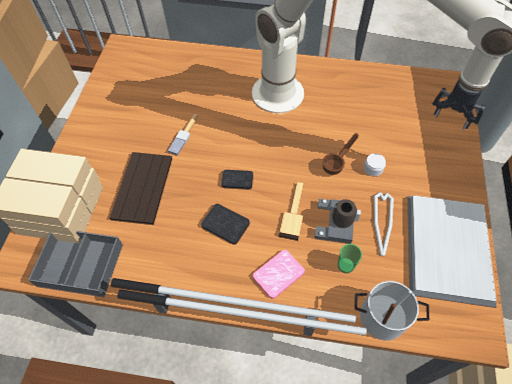

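Top view: the robot is at the bottom, world x points up and y left.

- **Plate candidates:** dark large (282,160), dark small (281,211) and pink (223,119). I choose the large dark one.
- **Paddle candidates:** pale paddle (218,185), brush (353,260) and forming-block handle (172,268). I choose (218,185), in front of the guide (176,181).
- **Board candidates:** scorched plank (374,186), grey panel (69,173) and tray (403,95). I choose the plank.

```bash
cat > h.py <<'E'
import numpy as np,cv2,pickle
from scipy.spatial.transform import Rotation as R
def cam(c,st=None):
    if 'rvec' in c:
        Rm=cv2.Rodrigues(c['rvec'])[0]; return Rm.T, -Rm.T@c['tvec']
    T=c['T_tool_cam']; Rt=R.from_quat(st['ee_rot']).as_matrix()
    return Rt@T[:3,:3], Rt@T[:3,3]+st['tool_pos']
def ray(px,z,c,st=None):
    px=np.atleast_2d(np.asarray(px,float)); A,o=cam(c,st)
    d=np.c_[(px[:,0]-c['cx'])/c['fx'],(px[:,1]-c['cy'])/c['fy'],np.ones(len(px))]@A.T
    return o+d*((z-o[2])/d[:,2])[:,None]
def proj(P,c,st=None):
    A,o=cam(c,st); q=(np.atleast_2d(P)-o)@A
    return np.c_[q[:,0]/q[:,2]*c['fx']+c['cx'],q[:,1]/q[:,2]*c['fy']+c['cy']]
def comps(mask,mina=60):
    n,l,s,ce=cv2.connectedComponentsWithStats(mask.astype(np.uint8)); return [(l==i) for i in range(1,n) if s[i,4]>=mina]
def rect(pts):
    (c,(w,h),a)=cv2.minAreaRect(pts[:,:2].astype(np.float32)); a=np.radians(a)
    if w<h: w,h=h,w; a+=np.pi/2
    a=(a+np.pi/2)%np.pi-np.pi/2
    return np.round(c,1),round(w,1),round(h,1),round(a,3)
def outline(m,z,c,st=None):
    k=max(cv2.findContours(m.astype(np.uint8),0,cv2.CHAIN_APPROX_NONE)[0],key=len)[:,0]
    return ray(k,z,c,st)
E
python3 - <<'E'
from h import *
im,d,c=pickle.load(open('top0.pkl','rb'))
for nm,p in dict(plate=(282,160),small=(281,211),paddle=(218,185),board=(374,186),guide=(176,181)).items(): print(nm,im[p[1],p[0]],ray(p,16,c).round(0))
hsv=cv2.cvtColor(im,cv2.COLOR_RGB2HSV)
V=hsv[...,2]
pad=(V>190)&(hsv[...,1]<150)&(hsv[...,0]<25)
for nm,m,z,box in (('plate',V<80,16,(250,135,310,185)),('small',V<80,16,(255,195,310,230)),('paddle',pad,14,(203,150,235,225)),('board',V<90,18,(340,138,405,230))):
    x0,y0,x1,y1=box; w=np.zeros_like(m); w[y0:y1,x0:x1]=m[y0:y1,x0:x1]
    for k in comps(w): print(nm,k.sum(),rect(outline(k,z,c)))
cv2.imwrite('pics/crop_top.png',cv2.resize(im[140:235,140:310,::-1],None,fx=4.5,fy=4.5,interpolation=cv2.INTER_CUBIC))
E
```

```text
plate [75 63 57] [[623. -94.  16.]]
small [78 67 61] [[445. -85.  16.]]
paddle [234 195 140] [[541. 131.  16.]]
board [65 50 39] [[ 523. -410.   16.]]
guide [59 47 37] [[559. 276.  16.]]
plate 983 (array([623.3, -90.7]), 132.1, 92.1, np.float64(1.218))
small 514 (array([442.8, -84.1]), 101.7, 61.2, np.float64(-1.474))
paddle 666 (array([528.3, 132.9]), 208.9, 66.2, np.float64(-0.024))
board 3370 (array([ 526. , -408.8]), 273.7, 149.6, np.float64(0.036))
```

View pics/crop_top.png

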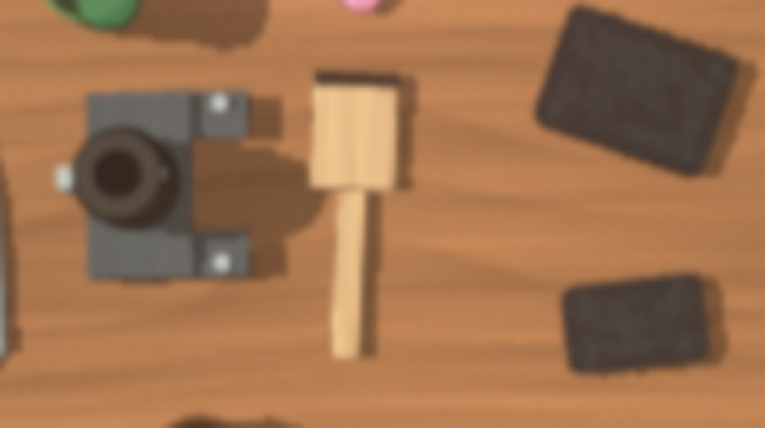

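```bash
cat >> h.py <<'E'
def go(st,target,yaw=None):
    """tool-frame deltas in normalised units to TCP target"""
    Rt=R.from_quat(st['ee_rot']).as_matrix(); y=np.arctan2(Rt[1,0],Rt[0,0])
    d=Rt.T@(np.asarray(target,float)-st['tool_pos'])/300
    print('pos',st['tool_pos'].round(1),'yaw',round(y,3),'tilt',Rt[2].round(3),'width',round(st['width'],1),'t',st['time_s'],'F',st['force'].round(1))
    print('delta units',d.round(3), None if yaw is None else ('turn deg',round(-np.degrees((yaw-y+np.pi/2)%np.pi-np.pi/2),1),'units/60'))
E
python3 - <<'E'
from h import *
from workcell import ctrl
im,d,c=pickle.load(open('top0.pkl','rb'))
hsv=cv2.cvtColor(im,cv2.COLOR_RGB2HSV);V=hsv[...,2]
m=(V>190)&(hsv[...,1]<150)&(hsv[...,0]<25); w=np.zeros_like(m); w[150:225,203:235]=m[150:225,203:235]
k=max(comps(w),key=lambda a:a.sum()); ys,xs=np.nonzero(k); P=ray(np.c_[xs,ys],14,c)
print('x range',P[:,0].min(),P[:,0].max())
h=P[P[:,0]<520]; print('handle',h.min(0),h.max(0),np.polyfit(h[:,0],h[:,1],1), 'y at 500',np.polyval(np.polyfit(h[:,0],h[:,1],1),500))
b=P[P[:,0]>570]; print('blade',b.min(0),b.max(0))
q=lambda x,y:(140+x/4.5,140+y/4.5)
print('guide corners z25',ray([q(88,92),q(88,280),q(248,90),q(248,138),q(248,232),q(248,278)],25,c).round(0))
print('front bridge z33',ray([q(192,145),q(192,230)],33,c).round(0))
go(ctrl.read_state(),(500,136,200),1.547)
E
```

```text
x range 423.7793831797831 633.3858423640306
handle [423.77938318 124.37807014  14.        ] [517.62419847 150.60517289  14.        ] [-7.12916196e-02  1.71915168e+02] y at 500 136.26935772281342
blade [570.07247844  97.51959091  14.        ] [633.38584236 164.64122268  14.        ]
guide corners z25 [[632. 330.  25.]
 [487. 332.  25.]
 [630. 207.  25.]
 [593. 208.  25.]
 [520. 209.  25.]
 [485. 210.  25.]]
front bridge z33 [[587. 250.  33.]
 [522. 251.  33.]]
pos [273.  589.2 230.4] yaw 1.137 tilt [-0.002 -0.    -1.   ] width 85.0 t 0.1 F [ 0.2 -0.7 -0.4]
delta units [-1.053  1.322  0.103] ('turn deg', np.float64(-23.5), 'units/60')
```

```bash
python3 -m jog '[[[-0.128,0.16,0,0,0.6],[-0.128,0.16,0,0,0.6],[-0.128,0.16,0,0,0.6],[-0.128,0.16,0,0,0.6],[-0.128,0.16,0,0,0.6],[-0.128,0.16,0,0,0.6],[-0.128,0.16,0,0,0.6],[-0.128,0.16,0,0,0.6]]]'; python3 - <<'E'
from h import *
from workcell import ctrl
go(ctrl.read_state(),(530,134,200),1.52)
E
```

```text
time_s: 1.1
tool_pos: [492.5, 145.6, 226.6]
ee_rot: [0.84, 0.543, -0.003, -0.001]
force: [1.2, 0.7, 0.9]
width: 51.0
pos [492.5 145.6 226.6] yaw 1.148 tilt [-0.004 -0.005 -1.   ] width 51.0 t 1.1 F [1.2 0.7 0.9]
delta units [0.016 0.13  0.088] ('turn deg', np.float64(-21.3), 'units/60')
```

```bash
python3 -m jog '[[[0.01,0.06,0.03,-0.12,0.7],[0,0.04,0,-0.12,0.7],[0,0,0,-0.12,0.7],[0,0,0,0,0.7],[0,0,0,0,0.7],[0,0,0,0,0.7],[0,0,0,0,0.7],[0,0,0,0,0.7]]]'; python3 - <<'E'
from h import *
from workcell import ctrl,vision
s=ctrl.read_state();im,d=vision.get_image('wrist');c=vision.calibration('wrist')
pickle.dump((im,d,c,s),open('w1.pkl','wb'));cv2.imwrite('pics/w1.png',im[:,:,::-1])
go(s,(535,134,60),1.52)
E
```

```text
time_s: 2.1
tool_pos: [523.1, 128.8, 215.3]
ee_rot: [0.725, 0.688, -0.005, -0.001]
force: [0.5, 0.2, 1.5]
width: 60.0
pos [523.1 128.8 215.3] yaw 1.519 tilt [-0.005 -0.009 -1.   ] width 60.0 t 2.1 F [0.5 0.2 1.5]
delta units [0.022 0.043 0.517] ('turn deg', np.float64(-0.1), 'units/60')
```

View pics/w1.png

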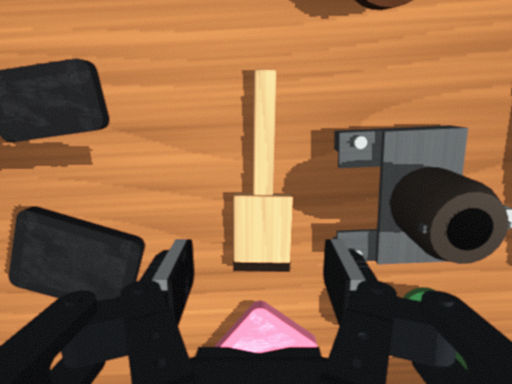

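The wrist view shows the paddle handle running from (266,70) to (263,195) and the blade to (262,270). The guide mouth is at (336,130)–(340,250), the large plate at (78,250) and the small plate at (50,100). The choice of objects is confirmed.

```bash
python3 - <<'E'
from h import *
from workcell import ctrl
im,d,c,s=pickle.load(open('w1.pkl','rb'))
hsv=cv2.cvtColor(im,cv2.COLOR_RGB2HSV);V=hsv[...,2]
w=np.zeros(V.shape,bool); w[60:280,220:310]=((V>170)&(hsv[...,1]<150))[60:280,220:310]
k=max(comps(w),key=lambda a:a.sum()); ys,xs=np.nonzero(k);P=ray(np.c_[xs,ys],14,c,s)
h=P[P[:,0]<520];p=np.polyfit(h[:,0],h[:,1],1);print('paddle x',P[:,0].min(),P[:,0].max(),'slope',p[0],'y@540',np.polyval(p,540))
for x in (450,500,580,610):
    q=P[abs(P[:,0]-x)<2];print(x,q[:,1].min().round(1),q[:,1].max().round(1),q[:,1].mean().round(1))
print('neck',ray((263,195),14,c,s), 'tip',ray((262,270),14,c,s))
for nm,box in (('plate',(5,200,150,305)),('small',(0,50,112,142))):
    x0,y0,x1,y1=box; w=np.zeros(V.shape,bool); w[y0:y1,x0:x1]=(V<62)[y0:y1,x0:x1]
    k=max(comps(w),key=lambda a:a.sum()); print(nm,k.sum(),rect(outline(k,16,c,s)))
cv2.imwrite('pics/w1g.png',cv2.resize(im[110:280,320:512,::-1],None,fx=3.5,fy=3.5,interpolation=cv2.INTER_CUBIC))
E
```

```text
paddle x 424.9565986875645 635.2665707796518 slope -0.06400966318682544 y@540 132.96355807828587
450 128.7 149.7 139.2
500 124.9 145.9 135.2
580 98.4 162.6 130.9
610 96.2 160.8 128.5
neck [[553.63151446 131.80783711  14.        ]] tip [[643.99552035 126.3643176   14.        ]]
plate 10499 (array([631.3, -78.6]), 163.9, 117.3, np.float64(1.202))
small 7312 (array([444.3, -80.1]), 114.7, 68.4, np.float64(-1.481))
```

View pics/w1g.png

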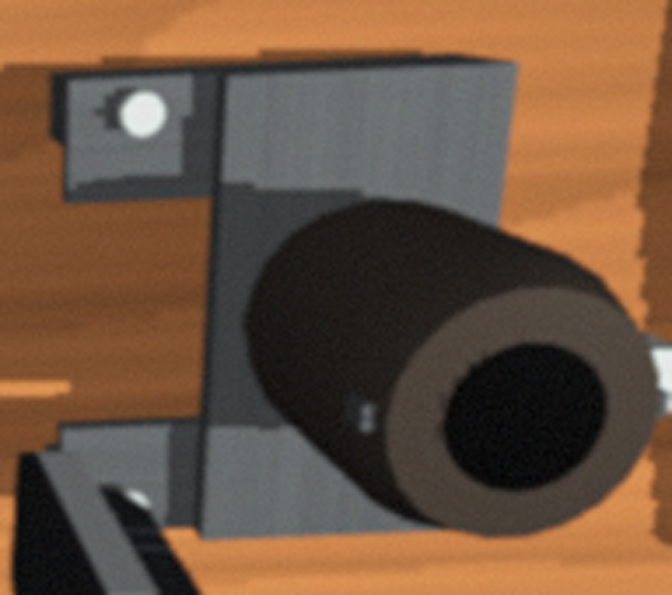

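```bash
python3 -m jog '[[[0.019,0.056,0.05,0.01,0.6],[0,0,0.15,0,0.6],[0,0,0.15,0,0.6],[0,0,0.1,0,0.6],[0,0,0.05,0,0.6],[0,0,0,0,0.6],[0,0,0,0,0.6],[0,0,0,0,0.6]]]'; python3 - <<'E'
from h import *
from workcell import ctrl
go(ctrl.read_state(),(539,133,3),1.507)
E
```

```text
time_s: 3.15
tool_pos: [544.2, 134.6, 65.6]
ee_rot: [0.729, 0.684, -0.001, 0.001]
force: [-0.0, -0.4, 0.5]
width: 51.4
pos [544.2 134.6  65.6] yaw 1.507 tilt [-0.003  0.001 -1.   ] width 51.4 t 3.15 F [-0.  -0.4  0.5]
delta units [-0.006 -0.017  0.209] ('turn deg', np.float64(-0.0), 'units/60')
```

```bash
python3 -m jog '[[[-0.006,-0.02,0.08,0,0.6],[0,0,0.08,0,0.6],[0,0,0.04,0,0.6],[0,0,0,0,0.6],[0,0,0,0,0.6],[0,0,0,0,0.6],[0,0,0,0,0.6],[0,0,0,0,0.6]]]'; python3 - <<'E'
from h import *
from workcell import ctrl
go(ctrl.read_state(),(539,133,3),1.507)
E
```

```text
time_s: 4.15
tool_pos: [545.0, 134.7, 11.8]
ee_rot: [0.73, 0.684, 0.006, 0.005]
force: [-1.0, -0.2, 0.3]
width: 51.1
pos [545.  134.7  11.8] yaw 1.506 tilt [ 0.002  0.015 -1.   ] width 51.1 t 4.15 F [-1.  -0.2  0.3]
delta units [-0.007 -0.02   0.029] ('turn deg', np.float64(-0.0), 'units/60')
```

```bash
python3 -m jog '[[[-0.005,-0.025,0.015,0,0.6],[0,0,0.015,0,0.6],[0,0,0.005,0,0.6],[0,0,0,0,0.6],[0,0,0,0,0],[0,0,0,0,0],[0,0,0,0,0],[0,0,0,0,0]]]'; python3 - <<'E'
from h import *
from workcell import ctrl
go(ctrl.read_state(),(539,133,3),1.507)
E
```

```text
time_s: 5.15
tool_pos: [536.8, 133.5, 0.6]
ee_rot: [0.73, 0.684, 0.005, 0.005]
force: [0.2, 0.1, -0.8]
width: 20.3
pos [536.8 133.5   0.6] yaw 1.506 tilt [ 0.001  0.014 -1.   ] width 20.3 t 5.15 F [ 0.2  0.1 -0.8]
delta units [-0.001  0.007 -0.008] ('turn deg', np.float64(-0.1), 'units/60')
```

```bash
python3 -m jog '[[[0,0,-0.05,0,0],[0,0,-0.1,0,0],[0,0,-0.15,0,0],[0,0,-0.15,0,0],[0,0,-0.1,0,0],[0,0,0,0,0],[0,0,0,0,0],[0,0,0,0,0]]]'; python3 - <<'E'
from h import *
from workcell import ctrl,vision
s=ctrl.read_state();im,d=vision.get_image('scene')
cv2.imwrite('pics/s1.png',im[:,:,::-1])
im,d=vision.get_image('wrist');cv2.imwrite('pics/w2.png',im[:,:,::-1]);pickle.dump((im,d,vision.calibration('wrist'),s),open('w2.pkl','wb'))
go(s,(526,-409,150),1.507)
E
```

```text
time_s: 6.15
tool_pos: [533.1, 133.2, 174.0]
ee_rot: [0.729, 0.684, 0.005, 0.005]
force: [-0.5, -0.7, -1.2]
width: 20.5
pos [533.1 133.2 174. ] yaw 1.507 tilt [ 0.001  0.014 -1.   ] width 20.5 t 6.15 F [-0.5 -0.7 -1.2]
delta units [-1.805  0.091  0.08 ] ('turn deg', np.float64(-0.0), 'units/60')
```

View pics/w2.png

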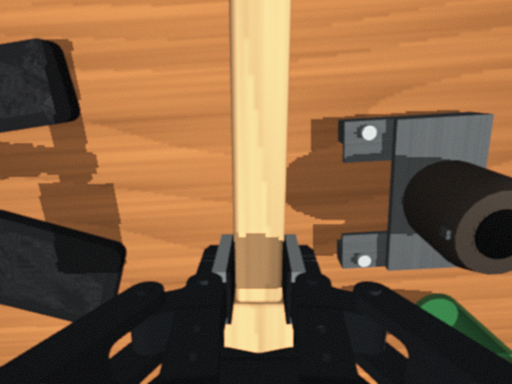

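```bash
python3 -m jog '[[[-0.1,0,0,0,0],[-0.2,0.01,0,0,0],[-0.2,0.01,0,0,0],[-0.2,0.01,0,0,0],[-0.2,0.01,0,0,0],[-0.2,0.01,0,0,0],[-0.2,0.01,0,0,0],[-0.2,0.01,0,0,0]]]'; python3 - <<'E'
from h import *
from workcell import ctrl
go(ctrl.read_state(),(529,-409,100),1.6)
E
```

```text
time_s: 7.25
tool_pos: [525.7, -321.2, 164.8]
ee_rot: [0.724, 0.69, 0.004, -0.001]
force: [1.4, -0.1, -0.4]
width: 20.7
pos [ 525.7 -321.2  164.8] yaw 1.523 tilt [ 0.007  0.003 -1.   ] width 20.7 t 7.25 F [ 1.4 -0.1 -0.4]
delta units [-0.293  0.025  0.214] ('turn deg', np.float64(-4.4), 'units/60')
```

```bash
python3 -m jog '[[[-0.15,0.01,0,-0.04,0],[-0.14,0.01,0.03,-0.03,0],[0,0,0.06,0,0],[0,0,0.06,0,0],[0,0,0.05,0,0],[0,0,0,0,0],[0,0,0,0,0],[0,0,0,0,0]]]'; python3 - <<'E'
from h import *
from workcell import ctrl,vision
s=ctrl.read_state()
go(s,(529,-409,22),1.6)
im,d=vision.get_image('top');cv2.imwrite('pics/t2.png',cv2.resize(im[100:290,300:440,::-1],None,fx=3,fy=3))
im,d=vision.get_image('wrist');cv2.imwrite('pics/w3.png',im[:,:,::-1])
E
```

```text
time_s: 8.25
tool_pos: [525.4, -412.1, 95.5]
ee_rot: [0.699, 0.715, 0.002, -0.005]
force: [0.6, -0.9, -0.8]
width: 20.2
pos [ 525.4 -412.1   95.5] yaw 1.594 tilt [ 0.011 -0.004 -1.   ] width 20.2 t 8.25 F [ 0.6 -0.9 -0.8]
delta units [0.007 0.013 0.245] ('turn deg', np.float64(-0.3), 'units/60')
```

View pics/w3.png

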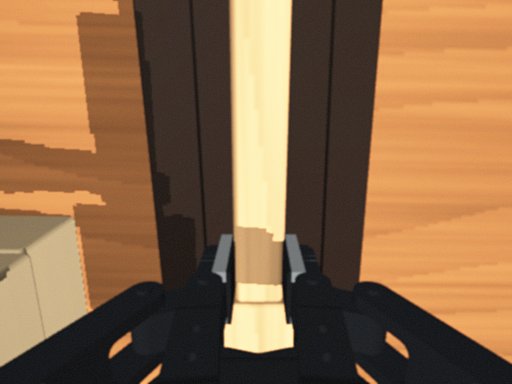

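View pics/t2.png

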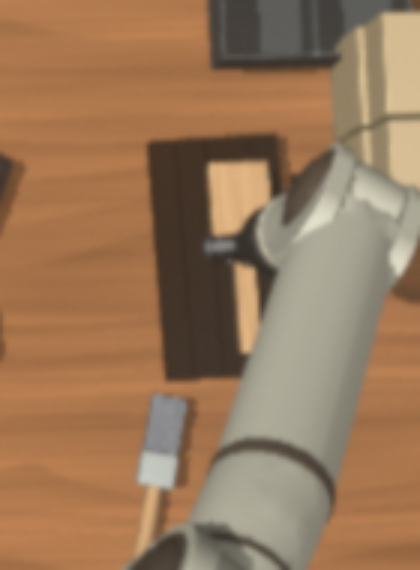

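```bash
python3 -m jog '[[[0.003,0.01,0.08,0,0],[0.003,0,0.08,0,0],[0,0,0.06,0,0],[0,0,0.02,0,0],[0,0,0,0,0],[0,0,0,0,0],[0,0,0,0,0],[0,0,0,0,0]]]'; python3 - <<'E'
from h import *
from workcell import ctrl
go(ctrl.read_state(),(529,-409,20),1.6)
E
```

```text
time_s: 9.35
tool_pos: [532.1, -413.3, 27.8]
ee_rot: [0.699, 0.715, 0.003, 0.0]
force: [0.2, 0.0, -0.4]
width: 20.6
pos [ 532.1 -413.3   27.8] yaw 1.593 tilt [ 0.003  0.004 -1.   ] width 20.6 t 9.35 F [ 0.2  0.  -0.4]
delta units [ 0.014 -0.01   0.026] ('turn deg', np.float64(-0.4), 'units/60')
```

```bash
python3 -m jog '[[[0,0,0.012,0,0],[0,0,0.012,0,0],[0,0,0.006,0,0],[0,0,0.004,0,0],[0,0,0,0,0],[0,0,0,0,0],[0,0,0,0,0],[0,0,0,0,0]]]'; python3 - <<'E'
from h import *
from workcell import ctrl
go(ctrl.read_state(),(529,-409,19),1.6)
E
```

```text
time_s: 10.35
tool_pos: [532.6, -413.7, 18.8]
ee_rot: [0.699, 0.715, 0.003, 0.001]
force: [-0.9, -0.5, 1.1]
width: 20.5
pos [ 532.6 -413.7   18.8] yaw 1.593 tilt [ 0.002  0.005 -1.   ] width 20.5 t 10.35 F [-0.9 -0.5  1.1]
delta units [ 0.016 -0.012 -0.001] ('turn deg', np.float64(-0.4), 'units/60')
```

```bash
python3 -m jog '[[[0,0,0,0,0.6],[0,0,0,0,0.6],[0,0,0,0,0.6],[0,0,-0.05,0,0.6],[0,0,-0.15,0,0.6],[0,0,-0.2,0,0.6],[0,0,-0.2,0,0.6],[0.1,0,-0.05,0,0.6]]]'; python3 - <<'E'
from h import *
from workcell import ctrl,vision
s=ctrl.read_state()
im,d=vision.get_image('wrist');cv2.imwrite('pics/w4.png',im[:,:,::-1])
pickle.dump((im,d,vision.calibration('wrist'),s),open('w4.pkl','wb'))
go(s,(440,-91,200),1.6)
E
```

```text
time_s: 11.35
tool_pos: [529.6, -386.5, 221.8]
ee_rot: [0.701, 0.713, 0.002, 0.001]
force: [-0.2, 0.9, -0.8]
width: 51.1
pos [ 529.6 -386.5  221.8] yaw 1.589 tilt [ 0.002  0.005 -1.   ] width 51.1 t 11.35 F [-0.2  0.9 -0.8]
delta units [ 0.99  -0.281  0.073] ('turn deg', np.float64(-0.6), 'units/60')
```

View pics/w4.png

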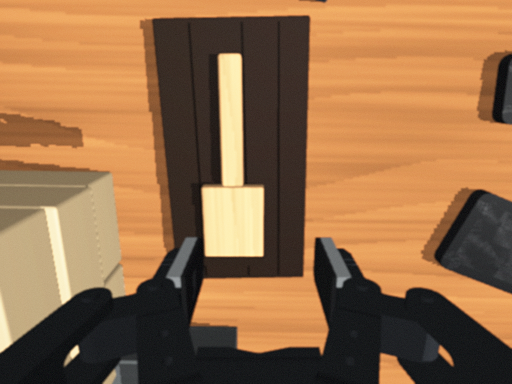

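The paddle lies flat on the board (px 205–265, 55–258; the board spans 155–308, 18–278). Next I look at the plate and the guide.

```bash
python3 -m jog '[[[0.1,0,-0.03,0,0.7],[0.2,0,-0.05,0,0.7],[0.2,0,-0.05,0,0.7],[0.2,0,-0.05,0,0.7],[0.2,0,0,0,0.7],[0.2,0,0,0,0.7],[0.2,0,0,0,0.7],[0.2,0,0,0,0.7]]]'; python3 - <<'E'
from h import *
from workcell import ctrl,vision
s=ctrl.read_state()
go(s,(540,30,260),1.555)
E
```

```text
time_s: 12.4
tool_pos: [520.8, 78.1, 288.8]
ee_rot: [0.701, 0.713, 0.007, 0.007]
force: [1.0, -0.4, 0.2]
width: 59.6
pos [520.8  78.1 288.8] yaw 1.588 tilt [-0.001  0.019 -1.   ] width 59.6 t 12.4 F [ 1.  -0.4  0.2]
delta units [-0.161  0.059  0.097] ('turn deg', np.float64(1.9), 'units/60')
```

```bash
python3 -m jog '[[[-0.15,0,0,0.03,0.7],[0,0,0,0,0.7],[0,0,0,0,0.7],[0,0,0,0,0.7],[0,0,0,0,0.7],[0,0,0,0,0.7],[0,0,0,0,0.7],[0,0,0,0,0.7]]]'; python3 - <<'E'
from h import *
from workcell import ctrl,vision
s=ctrl.read_state()
im,d=vision.get_image('wrist');cv2.imwrite('pics/w5.png',im[:,:,::-1])
pickle.dump((im,d,vision.calibration('wrist'),s),open('w5.pkl','wb'))
print(s['joints'].round(2))
go(s,(540,30,260),1.555)
E
```

```text
time_s: 13.4
tool_pos: [521.0, 41.5, 292.1]
ee_rot: [0.707, 0.707, 0.009, 0.007]
force: [0.3, 0.5, 0.1]
width: 59.5
[ 0.17  0.18 -0.35  1.82  0.07  1.13  1.38]
pos [521.   41.5 292.1] yaw 1.572 tilt [ 0.002  0.023 -1.   ] width 59.5 t 13.4 F [0.3 0.5 0.1]
delta units [-0.039  0.061  0.108] ('turn deg', np.float64(1.0), 'units/60')
```

View pics/w5.png

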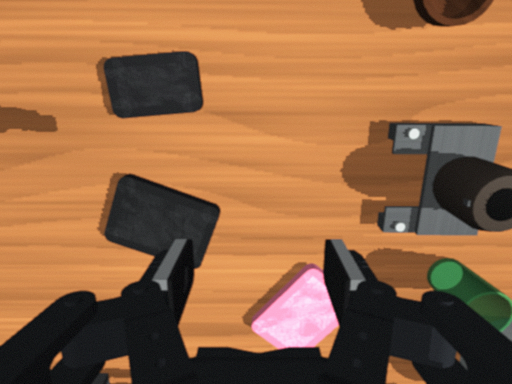

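The large plate is at about (163,218), the small plate at (153,85), the pink look-alike at (300,310) and the guide at (445,178), with rail ends at x≈382–392.

```bash
python3 - <<'E'
from h import *
im,d,c,s=pickle.load(open('w5.pkl','rb'))
hsv=cv2.cvtColor(im,cv2.COLOR_RGB2HSV);V=hsv[...,2]
g=cv2.GaussianBlur(im,(3,3),0)
for nm,box in (('plate',(90,165,230,275)),('small',(95,45,215,125))):
    x0,y0,x1,y1=box; w=np.zeros(V.shape,bool); w[y0:y1,x0:x1]=(V<60)[y0:y1,x0:x1]
    k=max(comps(w),key=lambda a:a.sum()); print(nm,k.sum(),rect(outline(k,16,c,s)))
    print(rect(outline(k,8,c,s)))
t,_,ct=pickle.load(open('top0.pkl','rb'));h=cv2.cvtColor(t,cv2.COLOR_RGB2HSV)
k=max(comps((h[...,0]>150)&(h[...,1]>60)&(t[...,0]>150)),key=lambda a:a.sum());o=outline(k,16,ct);print('pink',o.min(0),o.max(0),rect(o),o[o[:,0].argmin()],o[o[:,1].argmin()])
cv2.imwrite('pics/g5.png',cv2.resize(im[110:250,365:512,::-1],None,fx=4,fy=4,interpolation=cv2.INTER_CUBIC))
im,d,c,s=pickle.load(open('w2.pkl','rb'));cv2.imwrite('pics/g2.png',cv2.resize(im[100:285,325:505,::-1],None,fx=3.2,fy=3.2,interpolation=cv2.INTER_CUBIC))
E
```

```text
plate 7052 (array([638.2, -95.6]), 137.0, 136.9, np.float64(-0.367))
(array([641.9, -98.2]), 139.6, 139.5, np.float64(-0.367))
small 5337 (array([444.1, -82.9]), 110.1, 67.5, np.float64(-1.486))
(array([444. , -85.2]), 112.3, 68.8, np.float64(-1.486))
pink [695.15013324  33.68743742  16.        ] [851.27342724 188.80922759  16.        ] (array([772.1, 110.1]), 141.2, 101.5, np.float64(-0.719)) [695.15013324 113.18354624  16.        ] [795.75476884  33.68743742  16.        ]
```

View pics/g5.png

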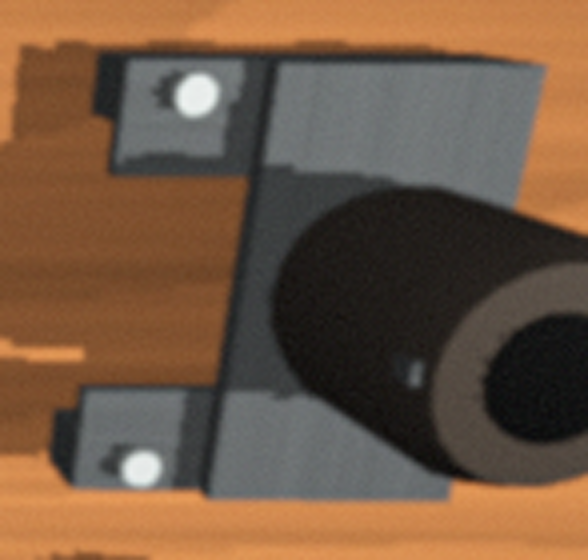

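View pics/g2.png

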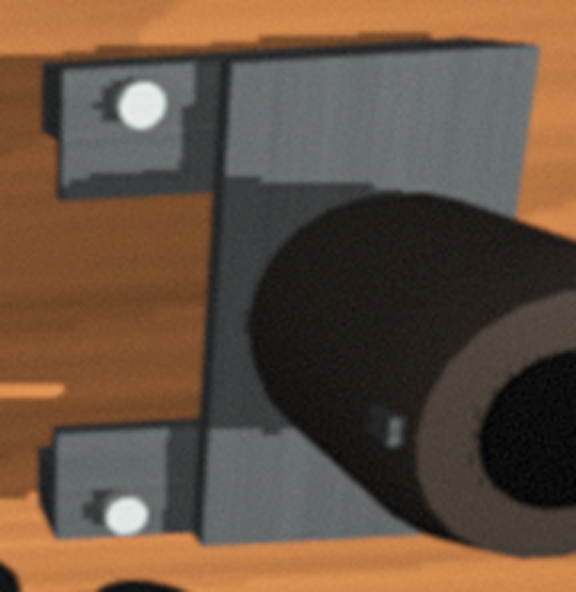

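```bash
python3 - <<'E'
from h import *
im,d,c,s=pickle.load(open('w5.pkl','rb'))
q=lambda L:[(365+x/4,110+y/4) for x,y in L]
print(ray(q([(128,58),(113,165),(82,388),(75,485)]),25,c,s).round(1)); print('bridge',ray(q([(278,62),(208,497),(546,66)]),33,c,s).round(1))
b=ray([(126,175),(219,206),(106,236)],16,c,s).round(1);print('plate corners-ish',b)
# plate with component restricted away from fingers
V=im.max(2); w=np.zeros(V.shape,bool); w[165:238,90:230]=(V<60)[165:238,90:230]
k=max(comps(w),key=lambda a:a.sum()); o=outline(k,16,c,s)
print('minx',o[o[:,0].argmin()],'maxy',o[o[:,1].argmax()],'miny',o[o[:,1].argmin()])
im,d,c,s=pickle.load(open('w2.pkl','rb'))
q=lambda L:[(325+x/3.2,100+y/3.2) for x,y in L]
print(s['tool_pos']);print(ray(q([(62,65),(60,198),(55,432),(57,537)]),25,c,s).round(1)); print('bridge',ray(q([(230,60),(200,543),(540,45)]),33,c,s).round(1))
t,_,ct=pickle.load(open('top0.pkl','rb'));V=t.max(2);w=np.zeros(V.shape,bool);w[135:185,250:310]=(V<85)[135:185,250:310]
o=outline(max(comps(w),key=lambda a:a.sum()),16,ct); print('top minx',o[o[:,0].argmin()],'maxx',o[o[:,0].argmax()],'maxy',o[o[:,1].argmax()],'miny',o[o[:,1].argmin()],rect(o))
E
```

```text
[[489.3 210.9  25. ]
 [522.1 210.5  25. ]
 [596.  209.5  25. ]
 [630.7 211.3  25. ]]
bridge [[489.6 252.5  33. ]
 [631.4 252.4  33. ]
 [490.6 332.7  33. ]]
plate corners-ish [[ 555.5 -129.1   16. ]
 [ 598.2   -9.9   16. ]
 [ 642.3 -167.    16. ]]
minx [ 555.46538828 -120.05534356   16.        ] maxy [601.0234312  -11.32058803  16.        ] miny [ 639.29753518 -167.95513602   16.        ]
[533.07577694 133.24331126 174.04646214]
[[488.9 210.8  25. ]
 [525.4 210.8  25. ]
 [596.7 210.2  25. ]
 [632.1 211.2  25. ]]
bridge [[489.6 252.6  33. ]
 [632.1 252.1  33. ]
 [490.8 332.9  33. ]]
top minx [ 561.86014695 -137.25746678   16.        ] maxx [683.76222371 -43.64031678  16.        ] maxy [603.6647708  -16.87154448  16.        ] miny [ 641.6857073  -164.41444436   16.        ] (array([623.1, -91.2]), 133.3, 94.3, np.float64(1.218))
```

```bash
python3 - <<'E'
from h import *
im,d,c,s=pickle.load(open('w5.pkl','rb'))
T=c['T_tool_cam']
m=np.zeros(d.shape,bool);m[236:340,130:200]=True;m[236:340,320:390]=True; m&=(d>0)&(d<200)
ys,xs=np.nonzero(m);z=d[m];P=np.c_[(xs-c['cx'])/c['fx']*z,(ys-c['cy'])/c['fy']*z,z]@T[:3,:3].T+T[:3,3]
print(P.min(0),P.max(0)); t=P[P[:,2]>P[:,2].max()-12]; 
for a in (t[t[:,0]<0],t[t[:,0]>0]): print(a.min(0).round(1),a.max(0).round(1))
from workcell import ctrl; go(ctrl.read_state(),(715,-88,150),1.565)
E
```

```text
[-43.19684172 -19.00313385 -79.0427212 ] [44.26308343 10.66470896 -3.56676927]
[-42.4 -12.4 -15.6] [-29.   10.4  -4.1]
[ 30.1 -12.2 -15.5] [43.9 10.2 -3.6]
pos [520.9  41.5 292. ] yaw 1.572 tilt [ 0.002  0.023 -1.   ] width 59.8 t 13.45 F [-1.4 -0.5  0.7]
delta units [-0.433  0.635  0.487] ('turn deg', np.float64(0.4), 'units/60')
```

```bash
python3 -m jog '[[[-0.11,0.16,0,0,0.7],[-0.11,0.16,0,0,0.7],[-0.11,0.16,0.05,0,0.7],[-0.1,0.15,0.1,0,0.7],[0,0.03,0.15,0,0.7],[0,0,0.15,0,0.7],[0,0,0,0,0.7],[0,0,0,0,0.7]]]'; python3 - <<'E'
from h import *
from workcell import ctrl
go(ctrl.read_state(),(715,-88,2),1.565)
E
```

```text
time_s: 14.45
tool_pos: [729.7, -90.2, 159.3]
ee_rot: [0.706, 0.708, 0.01, 0.009]
force: [-0.3, -0.8, 0.9]
width: 60.0
pos [729.7 -90.2 159.3] yaw 1.574 tilt [ 0.     0.027 -1.   ] width 60.0 t 14.45 F [-0.3 -0.8  0.9]
delta units [ 0.007 -0.063  0.523] ('turn deg', np.float64(0.5), 'units/60')
```

```bash
python3 -m jog '[[[0,-0.02,0.15,0.01,0.7],[0,0,0.15,0,0.7],[0,0,0.1,0,0.7],[0,0,0.05,0,0.7],[0,0,0.03,0,0.7],[0,0,0,0,0.7],[0,0,0,0,0.7],[0,0,0,0,0.7]]]'; python3 - <<'E'
from h import *
from workcell import ctrl
go(ctrl.read_state(),(715,-88,2),1.565)
E
```

```text
time_s: 15.45
tool_pos: [742.2, -90.1, 33.2]
ee_rot: [0.709, 0.704, 0.019, 0.021]
force: [0.8, 0.0, 0.2]
width: 59.5
pos [742.2 -90.1  33.2] yaw 1.563 tilt [-0.002  0.057 -0.998] width 59.5 t 15.45 F [0.8 0.  0.2]
delta units [ 0.007 -0.096  0.099] ('turn deg', np.float64(-0.1), 'units/60')
```

```bash
python3 -m jog '[[[0,-0.02,0.05,0,0.7],[0,-0.02,0.04,0,0.7],[0,-0.02,0,0,0.7],[0,0,0,0,0.7],[0,0,0,0,0.7],[0,0,0,0,0.7],[0,0,0,0,0.7],[0,0,0,0,0.7]]]'; python3 - <<'E'
from h import *
from workcell import ctrl
go(ctrl.read_state(),(622,-88,3),1.565)
E
```

```text
time_s: 16.45
tool_pos: [724.9, -90.2, 4.0]
ee_rot: [0.709, 0.704, 0.02, 0.021]
force: [-0.2, 1.3, -0.2]
width: 59.9
pos [724.9 -90.2   4. ] yaw 1.563 tilt [-0.002  0.058 -0.998] width 59.9 t 16.45 F [-0.2  1.3 -0.2]
delta units [ 0.005 -0.343 -0.017] ('turn deg', np.float64(-0.1), 'units/60')
```

```bash
python3 -m jog '[[[0,-0.05,-0.003,0,0.7],[0,-0.05,-0.003,0,0.7],[0,-0.05,-0.003,0,0.7],[0,-0.05,-0.003,0,0.7],[0,-0.04,-0.002,0,0.7],[0,-0.03,-0.002,0,0.7],[0,0,0,0,0.7],[0,0,0,0,0.7]]]'; python3 - <<'E'
from h import *
from workcell import ctrl
go(ctrl.read_state(),(619,-88,3),1.565)
E
```

```text
time_s: 17.45
tool_pos: [646.1, -88.5, 6.2]
ee_rot: [0.709, 0.704, 0.023, 0.024]
force: [0.9, -0.1, 0.0]
width: 59.9
pos [646.1 -88.5   6.2] yaw 1.564 tilt [-0.001  0.067 -0.998] width 59.9 t 17.45 F [ 0.9 -0.1  0. ]
delta units [ 0.001 -0.091  0.005] ('turn deg', np.float64(-0.1), 'units/60')
```

```bash
python3 -m jog '[[[0,-0.04,0.006,0,0.7],[0,-0.035,0.004,0,0.7],[0,-0.02,0,0,0.7],[0,-0.01,0,0,0.7],[0,0,0,0,0.7],[0,0,0,0,0.7],[0,0,0,0,0.7],[0,0,0,0,0.7]]]'; python3 - <<'E'
from h import *
from workcell import ctrl,vision
go(ctrl.read_state(),(619,-88,3),1.565)
im,d=vision.get_image('top');cv2.imwrite('pics/t3.png',cv2.resize(im[120:240,200:340,::-1],None,fx=5,fy=5))
im,d=vision.get_image('wrist');cv2.imwrite('pics/w6.png',im[:,:,::-1])
E
```

```text
time_s: 18.45
tool_pos: [616.8, -88.5, 2.4]
ee_rot: [0.709, 0.704, 0.025, 0.027]
force: [0.7, -0.2, 0.7]
width: 60.0
pos [616.8 -88.5   2.4] yaw 1.564 tilt [-0.002  0.074 -0.997] width 60.0 t 18.45 F [ 0.7 -0.2  0.7]
delta units [ 0.002  0.007 -0.001] ('turn deg', np.float64(-0.1), 'units/60')
```

View pics/t3.png

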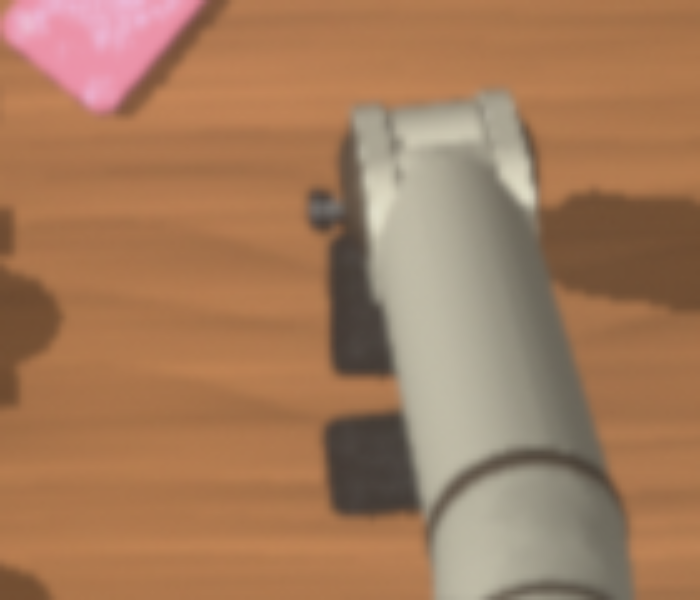

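View pics/w6.png

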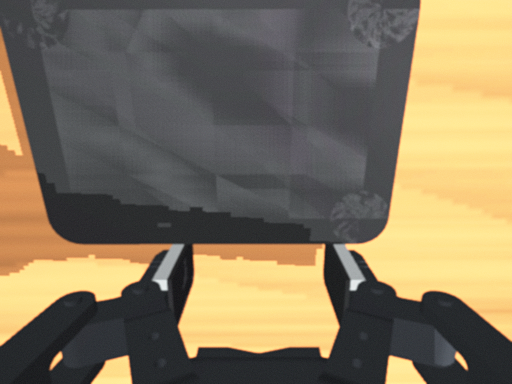

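The plate is flush with the fingers and square to the guide. Its front edge runs along row 242, columns 60–375. Next I back off, lift and turn for the end push.

```bash
python3 -m jog '[[[0,0.08,0,0,0.7],[0,0.03,-0.12,0,0.7],[0,0,-0.2,0,0.7],[0,0,-0.2,-0.1,0.7],[-0.1,-0.05,-0.1,-0.167,0.7],[0,0,0,-0.167,0.7],[0,0,0,-0.167,0.7],[0,0,0,-0.167,0.7]]]'; python3 - <<'E'
from h import *
from workcell import ctrl
s=ctrl.read_state();go(s,(558,-200,180),0);print(s['joints'].round(2))
E
```

```text
time_s: 19.55
tool_pos: [614.6, -120.4, 188.3]
ee_rot: [0.366, 0.93, 0.008, 0.023]
force: [-0.5, 0.1, 0.3]
width: 60.0
pos [ 614.6 -120.4  188.3] yaw 2.392 tilt [-0.037  0.032 -0.999] width 60.0 t 19.55 F [-0.5  0.1  0.3]
delta units [-0.042 -0.323  0.019] ('turn deg', np.float64(-42.9), 'units/60')
[ 0.5   0.48 -0.45  1.7   0.24  0.97  2.35]
```

```bash
python3 -m jog '[[[0,0,0,0.17,0.7],[0,0,0,0.17,0.7],[0,0,0,0.17,0.7],[0,0,0,0.17,0.7],[0,0,0,0.17,0.7],[0,0,0,0.17,0.7],[0,0,0,0.17,0.7],[0,0,0,0.17,0.7]]]'; python3 - <<'E'
from h import *
from workcell import ctrl
s=ctrl.read_state();go(s,(558,-200,180),0);print(s['joints'].round(2))
E
```

```text
time_s: 20.55
tool_pos: [602.1, -120.2, 179.7]
ee_rot: [0.895, 0.445, 0.01, 0.004]
force: [-0.1, -0.3, -0.0]
width: 59.6
pos [ 602.1 -120.2  179.7] yaw 0.924 tilt [ 0.015  0.016 -1.   ] width 59.6 t 20.55 F [-0.1 -0.3 -0. ]
delta units [-0.301  0.043 -0.005] ('turn deg', np.float64(52.9), 'units/60')
[ 0.26  0.45 -0.14  1.72  0.07  0.96  1.02]
```

```bash
python3 -m jog '[[[0,0,0,0.17,0.7],[0,0,0,0.17,0.7],[0,0,0,0.17,0.7],[0,0,0,0.17,0.7],[0,0,0,0.17,0.7],[0,0.05,0,0.06,0.7],[-0.05,0.12,0,0.01,0.7],[-0.05,0.12,0,0,0.7]]]'; python3 - <<'E'
from h import *
from workcell import ctrl,vision
s=ctrl.read_state();go(s,(558,-200,60),0);print(s['joints'].round(2))
im,d=vision.get_image('wrist');cv2.imwrite('pics/w7.png',im[:,:,::-1])
pickle.dump((im,d,vision.calibration('wrist'),s),open('w7.pkl','wb'))
E
```

```text
time_s: 21.55
tool_pos: [557.9, -203.3, 171.8]
ee_rot: [0.999, -0.032, 0.0, -0.004]
force: [0.4, -0.0, -0.4]
width: 59.9
pos [ 557.9 -203.3  171.8] yaw -0.065 tilt [-0.    -0.008 -1.   ] width 59.9 t 21.55 F [ 0.4 -0.  -0.4]
delta units [-0.    -0.008  0.373] ('turn deg', np.float64(-3.7), 'units/60')
[ 0.24  0.43  0.09  1.76 -0.06  0.95  0.29]
```

View pics/w7.png

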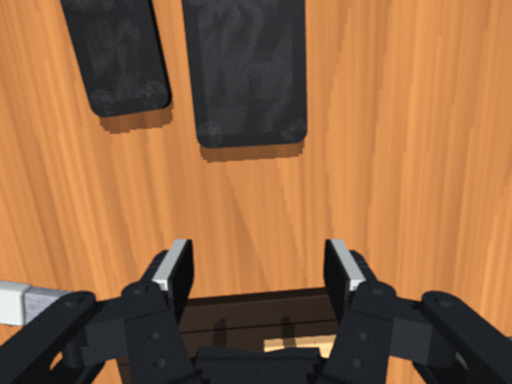

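The plate's outer end is at (250,147), with its side edges visible from (184,0) to (199,140) and (303,0) to (307,140).

```bash
python3 - <<'E'
from h import *
im,d,c,s=pickle.load(open('w7.pkl','rb'))
V=im.max(2);w=np.zeros(V.shape,bool);w[0:152,172:320]=(V<70)[0:152,172:320]
k=max(comps(w),key=lambda a:a.sum()); ys,xs=np.nonzero(k); P=ray(np.c_[xs,ys],16,c,s)
for z in (16,):
  L=ray([(xs[ys==r].min()-.5,r) for r in range(5,125,10)],z,c,s);Rr=ray([(xs[ys==r].max()+.5,r) for r in range(5,125,10)],z,c,s)
  print('left fit',np.polyfit(L[:,1],L[:,0],1),'right',np.polyfit(Rr[:,1],Rr[:,0],1),'width',np.linalg.norm(Rr-L,axis=1).round(1))
  print('y',L[:,1].round(0), 'mid x',((L+Rr)/2)[:,0].round(1))
print('ymin',P[:,1].min())
cols=[ (x,ys[xs==x].max()+.5) for x in range(215,295,8)];E=ray(cols,16,c,s);print('end edge',np.polyfit(E[:,0],E[:,1],1),E[:,:2].round(1)[[0,-1]])
E
```

```text
left fit [1.38415299e-03 5.04738803e+02] right [5.74316837e-03 6.02934023e+02] width [97.8 97.7 98.4 98.3 98.3 98.2 98.1 97.2 97.9 97.8 97.8 97.7]
y [ -57.  -65.  -72.  -80.  -87.  -95. -103. -111. -119. -127. -136. -144.] mid x [553.7 553.5 553.8 553.6 553.5 553.3 553.1 553.4 553.7 553.5 553.4 553.2]
ymin -173.85958058085006
end edge [ 9.29702761e-04 -1.74174294e+02] [[ 519.6 -173.9]
 [ 584.7 -173.5]]
```

```bash
python3 -m jog '[[[-0.01,0,0.15,-0.055,0.6],[0,0,0.15,0,0.6],[0,0,0.12,0,0.6],[0,0,0.08,0,0.6],[0,0,0.03,0,0.6],[0,0,0,0,0.6],[0,0,0,0,0.6],[0,0,0,0,0.6]]]'; python3 - <<'E'
from h import *
from workcell import ctrl
s=ctrl.read_state();go(s,(554,-195,3),0)
E
```

```text
time_s: 22.6
tool_pos: [547.5, -220.7, 10.1]
ee_rot: [1.0, -0.008, -0.002, -0.0]
force: [-0.2, 0.6, 0.1]
width: 51.5
pos [ 547.5 -220.7   10.1] yaw -0.015 tilt [-0.003 -0.    -1.   ] width 51.5 t 22.6 F [-0.2  0.6  0.1]
delta units [ 0.02  -0.086  0.024] ('turn deg', np.float64(-0.9), 'units/60')
```

```bash
python3 -m jog '[[[0.02,-0.03,0.015,-0.01,0.6],[0.005,-0.04,0.012,0,0.6],[0,-0.03,0,0,0.6],[0,-0.05,0,0,0.6],[0,-0.05,0,0,0.6],[0,-0.05,0,0,0.6],[0,-0.05,0,0,0.6],[0,-0.05,0,0,0.6]]]'; python3 - <<'E'
from h import *
from workcell import ctrl
s=ctrl.read_state();go(s,(560,20,3),0)
E
```

```text
time_s: 23.6
tool_pos: [557.4, -109.7, 3.2]
ee_rot: [1.0, -0.002, 0.0, 0.001]
force: [-0.0, -0.9, -0.6]
width: 51.8
pos [ 557.4 -109.7    3.2] yaw -0.004 tilt [ 0.     0.002 -1.   ] width 51.8 t 23.6 F [-0.  -0.9 -0.6]
delta units [ 0.007 -0.432  0.   ] ('turn deg', np.float64(-0.2), 'units/60')
```

```bash
python3 -m jog '[[[0,-0.05,0,0,0.6],[0,-0.06,0,0,0.6],[0,-0.06,0,0,0.6],[0,-0.06,0,0,0.6],[0,-0.06,0,0,0.6],[0,-0.06,0,0,0.6],[0,-0.03,0,0,0.6],[0,0,0,0,0.6]]]'; python3 - <<'E'
from h import *
from workcell import ctrl,vision
s=ctrl.read_state();go(s,(560,30,3),0)
im,d=vision.get_image('wrist');cv2.imwrite('pics/w8.png',im[:,:,::-1])
pickle.dump((im,d,vision.calibration('wrist'),s),open('w8.pkl','wb'))
im,d=vision.get_image('top');cv2.imwrite('pics/t8.png',cv2.resize(im[130:250,140:290,::-1],None,fx=5,fy=5))
pickle.dump((im,d,vision.calibration('top')),open('t8.pkl','wb'))
E
```

```text
time_s: 24.6
tool_pos: [557.7, 15.2, 3.1]
ee_rot: [1.0, -0.0, 0.0, 0.0]
force: [0.4, 0.1, -0.3]
width: 51.3
pos [557.7  15.2   3.1] yaw -0.001 tilt [ 0.     0.001 -1.   ] width 51.3 t 24.6 F [ 0.4  0.1 -0.3]
delta units [ 0.008 -0.049  0.   ] ('turn deg', np.float64(-0.0), 'units/60')
```

View pics/w8.png

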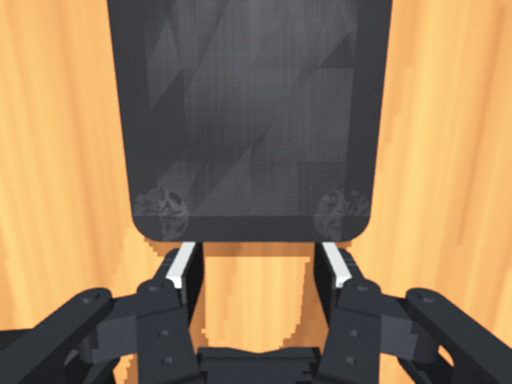

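View pics/t8.png

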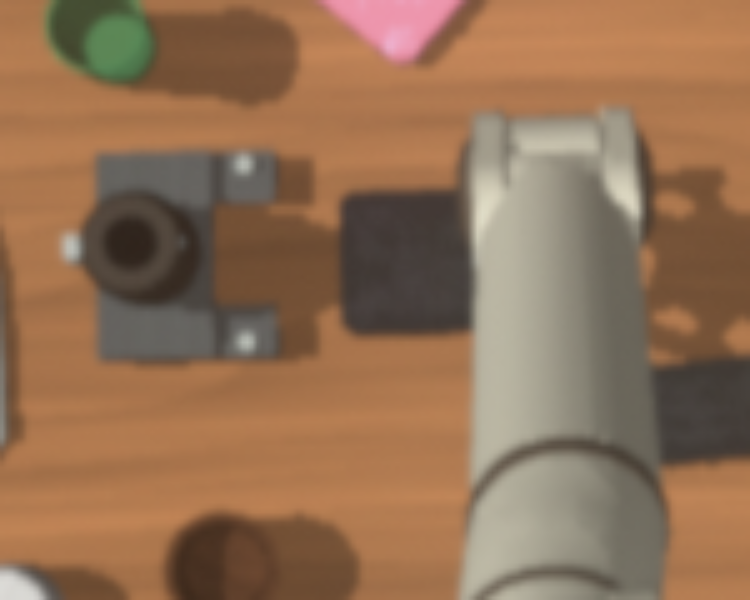

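```bash
python3 - <<'E'
from h import *
im,d,c=pickle.load(open('t8.pkl','rb'))
def sub(prof,thr):  # sub-pixel crossings
    out=[]
    for i in range(len(prof)-1):
        a,b=prof[i]-thr,prof[i+1]-thr
        if a*b<0: out.append(i+a/(a-b))
    return out
g=im[...,0].astype(float)  # red: wood bright
for col,lab in ((186,'guide bridge'),(181,'bridge'),(188,'rail'),(215,'plate'),(220,'plate'),(226,'plate')):
    p=g[145:220,col]; print(lab,col,[ (round(145+v,1),ray((col,145+v),25 if lab=='rail' else 33 if 'br' in lab else 16,c)[0,0].round(1)) for v in sub(p,115)])
im,d,c,s=pickle.load(open('w8.pkl','rb'));V=im.max(2)
for r in (20,60,100,150,190):
    x=np.nonzero(V[r,80:420]<105)[0]+80; E=ray([(x.min()-.5,r),(x.max()+.5,r)],16,c,s); print(r,x.min(),x.max(),E[:,:2].round(1).tolist(),E[:,0].mean().round(1))
E
```

```text
guide bridge 186 [(np.float64(163.7), np.float64(616.6)), (np.float64(176.5), np.float64(572.3)), (np.float64(201.1), np.float64(487.5))]
bridge 181 [(np.float64(160.5), np.float64(628.2)), (np.float64(201.2), np.float64(487.7))]
rail 188 [(np.float64(164.9), np.float64(613.1)), (np.float64(176.5), np.float64(573.0)), (np.float64(195.2), np.float64(508.1)), (np.float64(200.9), np.float64(488.6)), (np.float64(201.0), np.float64(488.1))]
plate 215 [(np.float64(167.7), np.float64(602.1)), (np.float64(196.6), np.float64(501.6))]
plate 220 [(np.float64(167.7), np.float64(601.5)), (np.float64(196.5), np.float64(501.1))]
plate 226 [(np.float64(167.5), np.float64(601.7)), (np.float64(196.4), np.float64(501.0))]
20 110 389 [[504.4, 112.5], [603.4, 112.5]] 553.9
60 114 385 [[504.2, 99.3], [603.4, 99.3]] 553.8
100 119 381 [[504.4, 85.2], [603.4, 85.3]] 553.9
150 125 376 [[504.5, 66.3], [603.4, 66.4]] 554.0
190 129 371 [[504.2, 49.9], [603.1, 50.0]] 553.6
```

Two views agree: the plate sits about 6.5 mm to the robot's side of the guide axis and is parallel to it. I'll push diagonally and re-measure.

```bash
python3 -m jog '[[[0.003,-0.025,0,0,0.6],[0.008,-0.03,0,0,0.6],[0.008,-0.03,0,0,0.6],[0.007,-0.03,0,0,0.6],[0,0,0,0,0.6],[0,0,0,0,0.6],[0,0,0,0,0.6],[0,0,0,0,0.6]]]'; cat > m.py <<'E'
from h import *
from workcell import ctrl,vision
import sys
n=sys.argv[1]
s=ctrl.read_state();go(s,(560,50,3),0)
im,d=vision.get_image('wrist');c=vision.calibration('wrist');cv2.imwrite(f'pics/w{n}.png',im[:,:,::-1]);V=im.max(2)
for r in (20,100,190):
    x=np.nonzero(V[r,80:420]<105)[0]+80; E=ray([(x.min()-.5,r),(x.max()+.5,r)],16,c,s); print(r,x.min(),x.max(),E[:,:2].round(1).tolist(),E[:,0].mean().round(1))
im,d=vision.get_image('top');cv2.imwrite(f'pics/t{n}.png',cv2.resize(im[130:250,140:290,::-1],None,fx=5,fy=5)); pickle.dump((im,d,vision.calibration('top')),open(f't{n}.pkl','wb'))
E
python3 m.py 9
```

```text
time_s: 25.7
tool_pos: [565.9, 49.1, 2.8]
ee_rot: [1.0, -0.002, -0.0, 0.001]
force: [0.9, -0.6, -0.0]
width: 51.5
pos [565.9  49.1   2.8] yaw -0.004 tilt [-0.     0.002 -1.   ] width 51.5 t 25.7 F [ 0.9 -0.6 -0. ]
delta units [-0.02  -0.003 -0.001] ('turn deg', np.float64(-0.3), 'units/60')
20 109 389 [[512.9, 146.5], [611.8, 146.1]] 562.3
100 118 381 [[512.6, 119.4], [611.8, 119.0]] 562.2
190 129 372 [[512.7, 84.1], [611.7, 83.8]] 562.2
```

View pics/t9.png

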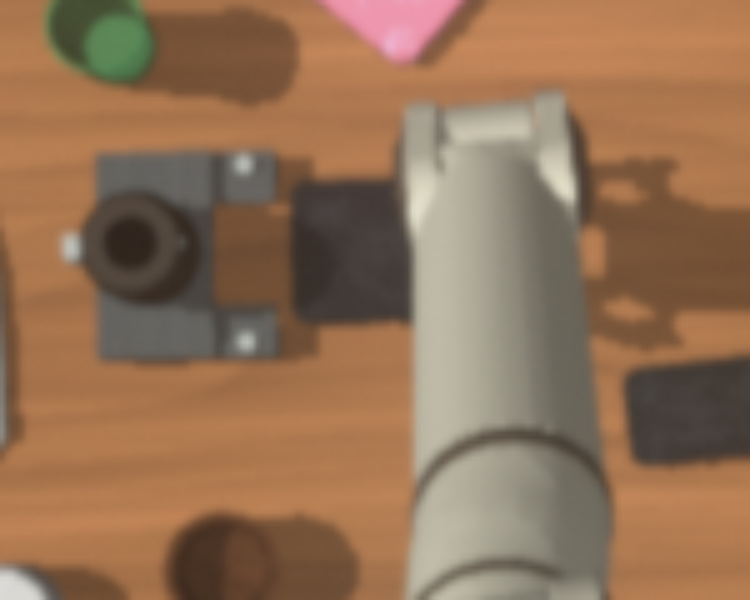

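```bash
python3 -m jog '[[[-0.002,-0.02,0,0,0.6],[-0.003,-0.02,0,0,0.6],[0,0,0,0,0.6],[0,0,0,0,0.6],[0,0,0,0,0.6],[0,0,0,0,0.6],[0,0,0,0,0.6],[0,0,0,0,0.6]]]'; python3 m.py 10; python3 - <<'E'
from h import *
im,d,c=pickle.load(open('t10.pkl','rb'));g=im[...,0].astype(float)
for col in (202,206,210,214):
    p=g[145:220,col]-115; print(col,[ray((col,145+i+p[i]/(p[i]-p[i+1])),16,c)[0,0].round(1) for i in range(74) if p[i]*p[i+1]<0])
E
```

```text
time_s: 26.8
tool_pos: [564.4, 61.4, 2.8]
ee_rot: [1.0, -0.003, -0.0, 0.001]
force: [-1.0, -0.9, 0.9]
width: 51.4
pos [564.4  61.4   2.8] yaw -0.005 tilt [-0.     0.002 -1.   ] width 51.4 t 26.8 F [-1.  -0.9  0.9]
delta units [-0.015  0.038 -0.001] ('turn deg', np.float64(-0.3), 'units/60')
20 109 389 [[511.5, 158.9], [610.4, 158.4]] 560.9
100 119 381 [[511.6, 131.7], [610.3, 131.2]] 561.0
190 129 372 [[511.3, 96.5], [610.3, 96.1]] 560.8
202 [np.float64(611.5), np.float64(493.9)]
206 [np.float64(609.1), np.float64(509.2)]
210 [np.float64(608.7), np.float64(508.9)]
214 [np.float64(612.8), np.float64(508.8)]
```

View pics/t10.png

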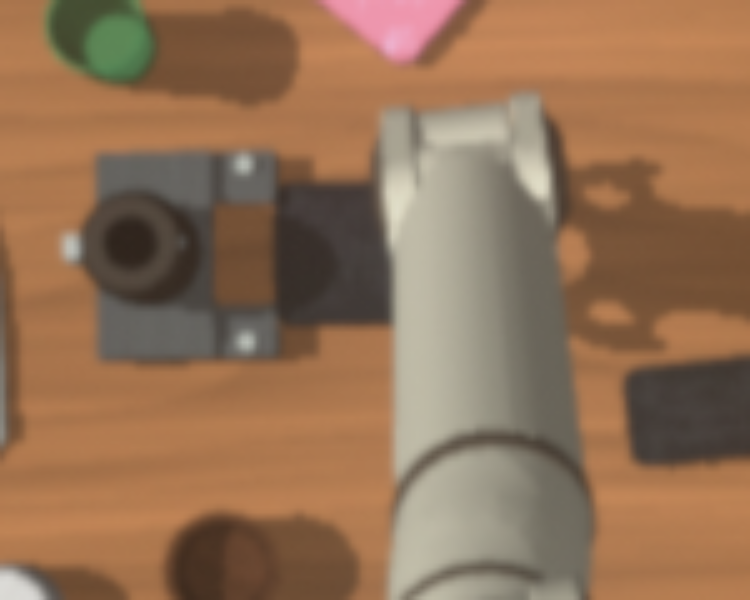

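```bash
python3 -m jog '[[[-0.001,-0.02,0,0,0.6],[-0.001,-0.025,0,0,0.6],[0,-0.025,0,0,0.6],[0,-0.025,0,0,0.6],[0,-0.025,0,0,0.6],[0,0,0,0,0.6],[0,0,0,0,0.6],[0,0,0,0,0.6]]]'; python3 m.py 11
```

```text
time_s: 27.9
tool_pos: [563.9, 100.5, 2.7]
ee_rot: [1.0, -0.002, -0.0, 0.001]
force: [0.1, -0.7, 0.1]
width: 51.3
pos [563.9 100.5   2.7] yaw -0.004 tilt [-0.     0.002 -1.   ] width 51.3 t 27.9 F [ 0.1 -0.7  0.1]
delta units [-0.012  0.168 -0.001] ('turn deg', np.float64(-0.2), 'units/60')
20 109 391 [[510.8, 197.9], [610.4, 197.5]] 560.6
100 119 382 [[511.0, 170.8], [610.0, 170.4]] 560.5
190 129 372 [[510.7, 135.6], [609.6, 135.3]] 560.2
```

The plate has entered the slot about 40 mm with no measurable force, so I continue.

```bash
python3 -m jog '[[[0,-0.025,0,0,0.6],[0,-0.03,0,0,0.6],[0,-0.03,0,0,0.6],[0,-0.03,0,0,0.6],[0,-0.03,0,0,0.6],[0,-0.02,0,0,0.6],[0,-0.01,0,0,0.6],[0,0,0,0,0.6]]]'; python3 m.py 12
```

```text
time_s: 29.0
tool_pos: [564.1, 156.1, 2.7]
ee_rot: [1.0, -0.002, -0.0, 0.001]
force: [0.3, -0.9, 0.1]
width: 51.3
pos [564.1 156.1   2.7] yaw -0.005 tilt [-0.     0.003 -1.   ] width 51.3 t 29.0 F [ 0.3 -0.9  0.1]
delta units [-0.012  0.354 -0.   ] ('turn deg', np.float64(-0.3), 'units/60')
20 143 359 [[523.2, 253.5], [599.4, 253.2]] 561.3
100 150 352 [[523.0, 226.4], [599.1, 226.1]] 561.0
190 129 373 [[511.1, 191.2], [610.3, 190.9]] 560.7
```

View pics/w12.png

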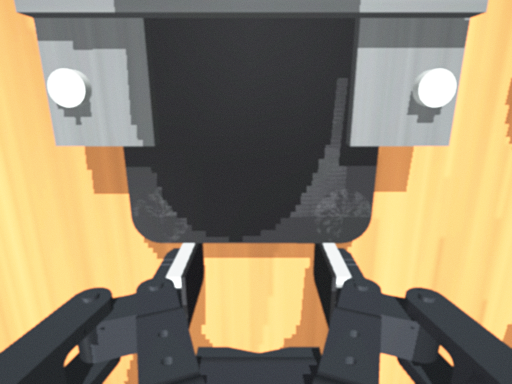

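The plate is well inside the slot, centred between the rails (rail ends at row 146, plate end at row 242). I continue slowly until the stop shows as force.

```bash
python3 -m jog '[[[0,-0.012,0,0,0.6],[0,-0.012,0,0,0.6],[0,-0.012,0,0,0.6],[0,-0.008,0,0,0.6],[0,-0.005,0,0,0.6],[0,0,0,0,0.6],[0,0,0,0,0.6],[0,0,0,0,0.6]]]'; python3 m.py 13
```

```text
time_s: 30.1
tool_pos: [564.2, 169.0, 2.6]
ee_rot: [1.0, -0.003, -0.001, 0.003]
force: [-0.6, -2.6, 1.2]
width: 50.9
pos [564.2 169.    2.6] yaw -0.007 tilt [-0.001  0.005 -1.   ] width 50.9 t 30.1 F [-0.6 -2.6  1.2]
delta units [-0.011  0.397  0.001] ('turn deg', np.float64(-0.4), 'units/60')
20 202 296 [[544.3, 266.3], [577.6, 266.1]] 560.9
100 149 352 [[522.9, 239.3], [599.3, 238.9]] 561.1
190 129 373 [[511.3, 204.3], [610.4, 203.8]] 560.8
```

```bash
python3 -m jog '[[[0,-0.01,0,0,0.6],[0,-0.015,0,0,0.6],[0,-0.02,0,0,0.6],[0,-0.025,0,0,0.6],[0,-0.025,0,0,0.6],[0,-0.025,0,0,0.6],[0,-0.025,0,0,0.6],[0,-0.025,0,0,0.6]]]'; python3 m.py 14
```

```text
time_s: 31.2
tool_pos: [563.8, 168.1, 2.5]
ee_rot: [0.999, -0.015, -0.009, 0.031]
force: [-2.0, -16.7, 10.9]
width: 51.4
pos [563.8 168.1   2.5] yaw -0.031 tilt [-0.016  0.062 -0.998] width 51.4 t 31.2 F [ -2.  -16.7  10.9]
delta units [-0.001  0.393  0.023] ('turn deg', np.float64(-1.8), 'units/60')
20 179 292 [[539.5, 266.0], [577.8, 264.8]] 558.6
100 141 350 [[522.6, 240.4], [598.8, 238.3]] 560.7
190 126 374 [[511.3, 205.8], [610.5, 203.5]] 560.9
```

View pics/w14.png

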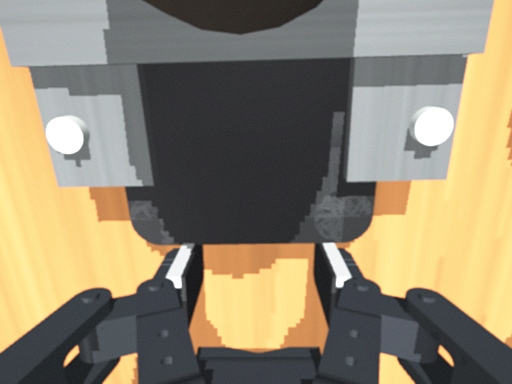

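The arm stalled with about 17 N against the stop at TCP y≈168.5; the prediction for home was about 169.7. I back off and check.

```bash
python3 -m jog '[[[0,0.06,-0.005,0,0.6],[0,0.1,-0.02,0,0.6],[0,0.1,-0.1,0,0.6],[0,0.1,-0.2,0,0.6],[0,0.05,-0.2,0,0.6],[0,0,0,0,0.6],[0,0,0,0,0.6],[0,0,0,0,0.6]]]'; python3 - <<'E'
from h import *
from workcell import ctrl,vision
s=ctrl.read_state();go(s,(560,80,150),0)
im,d=vision.get_image('wrist');cv2.imwrite('pics/w15.png',im[:,:,::-1]);pickle.dump((im,d,vision.calibration('wrist'),s),open('w15.pkl','wb'))
E
```

```text
time_s: 32.3
tool_pos: [562.1, 57.2, 166.6]
ee_rot: [0.999, -0.013, -0.009, 0.027]
force: [-0.8, 0.6, -0.2]
width: 50.9
pos [562.1  57.2 166.6] yaw -0.027 tilt [-0.017  0.055 -0.998] width 50.9 t 32.3 F [-0.8  0.6 -0.2]
delta units [-0.008 -0.079  0.051] ('turn deg', np.float64(-1.5), 'units/60')
```

View pics/w15.png

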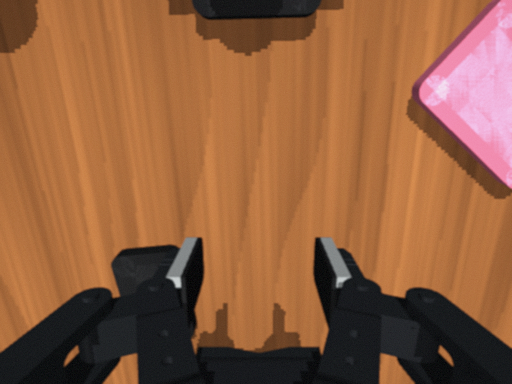

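Backed off too far for the view. I raise the tool and move toward the guide.

```bash
python3 -m jog '[[[0,-0.05,-0.15,0,0.6],[0,-0.1,-0.15,0,0.6],[0,-0.1,-0.02,0,0.6],[0,0,0,0,0.6],[0,0,0,0,0.6],[0,0,0,0,0.6],[0,0,0,0,0.6],[0,0,0,0,0.6]]]'; python3 - <<'E'
from h import *
from workcell import ctrl,vision
s=ctrl.read_state();go(s,(560,80,150),0)
im,d=vision.get_image('wrist');cv2.imwrite('pics/w16.png',im[:,:,::-1]);pickle.dump((im,d,vision.calibration('wrist'),s),open('w16.pkl','wb'))
im,d=vision.get_image('scene');cv2.imwrite('pics/s16.png',im[:,:,::-1])
E
```

```text
time_s: 33.35
tool_pos: [560.7, 136.9, 250.0]
ee_rot: [0.999, -0.014, -0.018, 0.031]
force: [0.6, 0.7, -0.5]
width: 51.1
pos [560.7 136.9 250. ] yaw -0.028 tilt [-0.035  0.062 -0.997] width 51.1 t 33.35 F [ 0.6  0.7 -0.5]
delta units [0.015 0.169 0.344] ('turn deg', np.float64(-1.6), 'units/60')
```

View pics/w16.png

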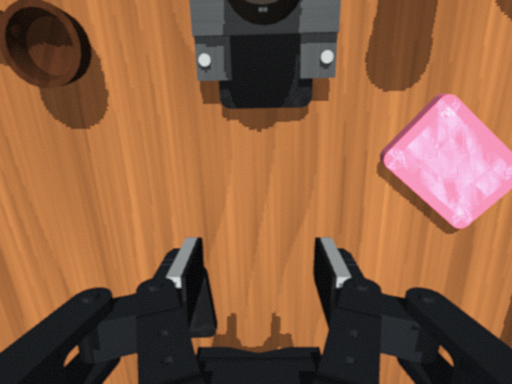

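View pics/s16.png

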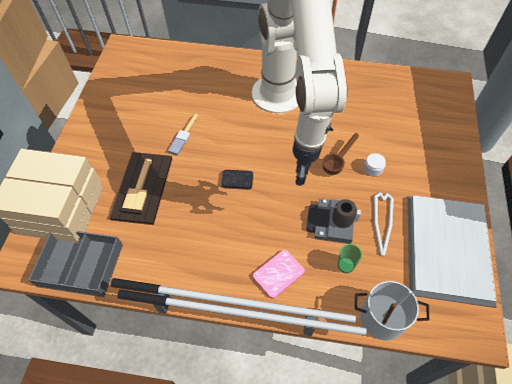

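```bash
python3 - <<'E'
from h import *
im,d,c,s=pickle.load(open('w16.pkl','rb'))
cv2.imwrite('pics/w16c.png',cv2.resize(im[0:125,180:350,::-1],None,fx=4.5,fy=4.5,interpolation=cv2.INTER_CUBIC))
E
```

```text
(no output)
```

View pics/w16c.png

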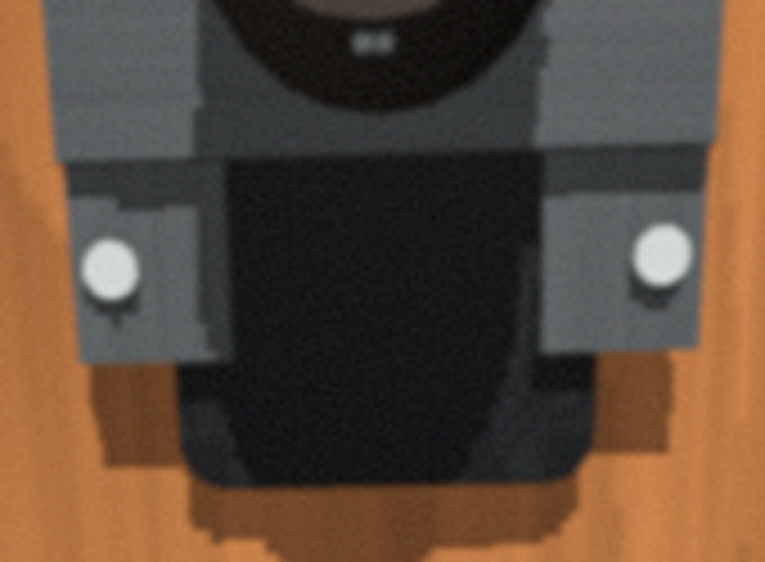

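```bash
python3 - <<'E'
from h import *
im,d,c,s=pickle.load(open('w16.pkl','rb'))
q=lambda L:[(180+x/4.5-.4,y/4.5-.4) for x,y in L]
r=ray(q([(80,362),(232,359),(542,352),(697,346)]),25,c,s);b=ray(q([(62,161),(716,144)]),33,c,s)
p=ray(q([(220,488),(380,487),(550,481)]),16,c,s); print(r.round(1),b.round(1),p.round(1))
im,d,c=pickle.load(open('t14.pkl','rb'));
E
```

```text
[[490.  211.1  25. ]
 [525.5 210.8  25. ]
 [596.9 210.5  25. ]
 [632.1 210.8  25. ]] [[491.6 252.8  33. ]
 [632.6 251.7  33. ]] [[519.9 181.   16. ]
 [558.9 180.3  16. ]
 [600.  180.7  16. ]]
```

The plate sticks out 30.1 mm against a nominal 30, squarely. The small plate, tumbler and tools show no movement in the scene view, and the paddle is flat on the board. Handing in.

```bash
python3 -c "
from workcell import job;print(job.close_job())"
```

```text
the job is handed in; nothing more can be done
None
```

The job is done and handed in at about 33 s of the 72 s allowed. The paddle lies flat on the scorched board, and the larger graphite plate is fully home in the guide's slot.

- **Paddle:** I took it by the handle next to the blade and set it down near the middle of the board. The wrist and scene pictures both show it lying wholly on the board.
- **Plate:** I squared it up by pushing on its far long side, then pushed it end-on into the slot with both fingers until the arm stalled at about 17 N against the stop. It sticks out 30.1 mm, against 30 mm nominal for home, and stands square and centred.
- **Other objects:** comparing the first and last scene pictures by eye, the small plate, tumbler, pink look-alike and other tools had not moved. I did not measure their positions again.
- **Robot:** the gripper was clear of everything, at about 250 mm height, when I handed in.
- **Disagreements:**
  - The top and wrist cameras differed by about 2 mm in absolute position but agreed on where the plate lay relative to the guide.
  - The tool tilted by up to 4° during some moves, with no visible effect on the result.

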